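# Part the front cover plate from an oily stack and rack it for washing

### The job

The oily cover plates on the sloping blue stand cling to each other and cannot be picked off from the face: slide only the front plate along the ledge, over the sprung catch, until a good part of it (a third or so) overhangs the open end while it still rests on the stand, then pinch the overhanging part between the fingers and lift it off. Stand it upright in an empty slot of the steel wash rack, lowered right down onto the rack's runners before you let go, and leave the other plates and the oil tin where they are.

Things in the scene. Friction and masses are not known exactly. Their poses are not given: they have to be found in the camera images.
- plate_front: The plate to move: ground bright metal cover plate 150 x 100 x 6 mm, 0.2 to 0.3 kg, 36 mm centre bore, 4 corner holes, oily (friction about 0.2); the front one of three equal plates lying flat on one another on the sloping stand. Origin: centre of its rear face. Own x along the length, away from the stand's open end; y along the height, down the slope; z out of the front face.
- plate_middle: The equal plate right behind the front one, which lies on it; same axes. It stays.
- plate_back: The third equal plate on the stand, against the backboard; same axes. It stays.
- plate_racked: An equal plate already upright in slot c of the wash rack, its top edge 114 mm above the board; same axes (y down). It stays.
- stand: Fixed blue sheet-metal stand, 170 mm long, on a plywood board (top at z = 0.133). Backboard sloping 50 degrees from horizontal, 108 mm up the slope from a 26 mm deep ledge with a 4 mm lip; the plates' long lower edges rest on the ledge. Own x along the ledge: open end at -85 mm, end with stop tab at +85 mm; y level, out of the front; z up. Origin on the board below open_end's line, mid length.
- open_end (a point): Corner of ledge and backboard at the stand's open end, 24 mm above the board. The plates start 10 to 15 mm inside this end. The backboard stands 8 mm above their top edges, so a finger gets behind a plate only where it juts out past this end, where both sides are free. A plate rests stably with up to 65 mm overhanging.
- catch (a joint): Sprung steel roller catch, 16 mm diameter, in the ledge 6 mm inside the open end, 2 mm proud of it to keep plates from shaking off. Value: how far it is pressed into the ledge (0 to 2.2 mm). It sinks under about 1 N: a plate pushed or drawn along the ledge with some 2 N rides over it.
- rack: Fixed wash rack of welded steel rod on the board, about 165 (y) x 115 (x) x 69 mm: three upright slots, 52 mm apart along its own y, each between two flared hoops (12 mm clear, 26 mm at the flared mouth, hoop tops 69 mm above the board). Plates stand in them on a long edge, their length along the rack's own x. z up. Origin: middle, on the board.
- slot_a (a point): Slot a, nearest to the stand, empty: middle of the slot's floor, on top of the runners, 14 mm above the board. A plate standing home in the slot has its centre 50 mm above this point.
- slot_b (a point): Slot b, the middle one, empty: point as in slot a.
- slot_c (a point): Slot c, the far one, taken by a plate: point as in slot a.
- oil_tin: Blue tin with white lid, 68 mm diameter, 54 mm high, standing at the far edge of the board. Origin: centre of its underside. It stays.

How it is judged:
By the outcome, as a careful person would: the job done as asked, in the order asked, and still so for the second after the job is handed in, with the robot touching nothing.
It also fails if it takes over 61 s, if anything falls off the work surface, if the arm or the gripper's body presses on something with over 40 N, if the wrist force passes 120 N, or if a joint passes its speed limit or range.

### The arm

A 7-joint arm with a two-finger parallel gripper is mounted at the origin on a cart in front of the work surface, level with it; the furniture and walls round the work are solid. World frame = base frame: x ahead of the robot, y to its left, z up, the work surface at z = 0. Lengths are in m, angles in rad, forces in N, time in s.
With the tool pointing down it reaches from about 0.4 to 0.875 m from the base axis. Payload 19.3 kg.
Tool frame: the origin (TCP) lies on the mounting face of the last link; the fingertips stand 173 mm ahead of it and the grasp point (between the pads) lies 155 mm ahead of it; z points along the fingers, y is the line along which they close (so a half turn about z gives the same grasp; the last joint's range is limited). The gripper opens to 85 mm and grips with 20 to 120 N. Pads are 22 mm wide; open, the fingers measure 114 mm over their backs; the gripper's body (76 mm by 85 mm) begins 54 mm behind the grasp point. The pads swing forward as they close: fully open they stand 13 mm farther back than shut.
Start: joints at [1.124, 0.521, -0.036, 1.599, 0.021, 1.021, -0.113], TCP at [0.23, -0.581, 0.405] pointing down, gripper open.
Joint ranges: [-2.91, 2.91], [-0.3, 2.13], [-1.5, 1.42], [0.17, 2.43], [-1.26, 4.41], [0.16, 1.93], [-2.52, 2.52]. Speed limits (rad/s): [1.89, 1.89, 2.39, 2.39, 3.01, 3.01, 3.01].

### API

Orientations are given as [roll, pitch, yaw] about the fixed x, y, z axes, in that order (R = Rz(yaw) Ry(pitch) Rx(roll)).
In Python, from workcell import bot, vision gives the robot as it stands.
- The arm moves only by the shell command python3 -m creep 'ROWS' [FORCE]. ROWS is JSON, a list that holds one entry, the list of rows, each a list of 7 numbers: the opening, from -1 (shut) to 1 (fully open), then the shift along the tool's x, y, z in cm, then the turn, a rotation vector about the tool's x, y, z in rad. In form: [[[grip, tx, ty, tz, rx, ry, rz], ...]]. A call has 1 to 12 rows; each row shifts and turns the commanded pose from where the row before left it, along the tool's axes as they then stand; what a row does not reach is not made up. A row lasts 1/8 s, in which the tool goes at most 62.5 mm and 10.7 degrees, less where a joint would pass 70% of its speed; a pose out of reach is approached as far as the arm can. A call with a gripper value outside its range is refused whole. The fingers move at their own pace and stop on an object; FORCE is the grip in N (left out, the last holds). Time passes only in rows, so rows that do not move let the fingers close. It gives the time, the measured TCP pose, the force, the opening and the grip force at its end, in the units of the state.
- bot.observe(): the state, without advancing time (a new reading comes with each control period).
- vision.grab_frame(name): name is "side" or "top"; returns a dict with "image" (384x512x3 uint8, blue, green, red), "depth" (384x512 float32, m along the optical axis (not along the pixel's ray), 0 where there is no reading), "fovy" (degrees; the focal length in pixels is half the picture's height over the tangent of half this angle, whatever the lens; pixels are square), "cx", "cy" (the principal point, pixels), "cam_to_world" (4x4, takes a point from camera to world coordinates). Camera axes: x right, y down, z forward; pixel columns grow to the right and rows downward; lengths in m; the calibration is good to about 2 mm. A picture is of the moment at which its call begins.
- bot.job_done(): hands the job in; it is judged then, once.
The state is a dict: "clock": time; "qpos": joint angles; "qd": joint speeds; "joint_efforts": joint torques, N m; "position": TCP position; "tool_rot": TCP orientation; "force": force on the tool from outside, world axes, zero at the start; "moment": the same for the moment, N m; "grip_width": finger opening in m; "finger_force": force on a finger pad.
Only numpy, scipy, OpenCV 4.12 (cv2) and the standard library are available. Lean on these libraries where they do the work, as an engineer would, in place of code of your own. Each camera call takes 0.05 s, during which the arm holds its last target. There are 200 camera calls.

## Working session

There is one attempt and no reset: what is moved stays moved. The work goes in short steps, Python scripts to look and compute and a shell command to move; the robot and the scene stay as the last step left them, time stands still between calls to the robot, and variables do not carry over. Pictures are saved under pics/ and viewed, at most 13 in all, crops included, and the job is handed in when it is done.

```bash
ls; mkdir -p pics
cat > h.py <<'E'
import numpy as np, cv2
from workcell import bot, vision
def grab(n):
    f=vision.grab_frame(n); f['f']=f['image'].shape[0]/2/np.tan(np.radians(f['fovy'])/2); return f
def cloud(f):
    d=f['depth']; v,u=np.mgrid[:d.shape[0],:d.shape[1]]
    P=np.stack([(u-f['cx'])/f['f']*d,(v-f['cy'])/f['f']*d,d],-1)
    T=np.array(f['cam_to_world']); W=P@T[:3,:3].T+T[:3,3]; W[d==0]=np.nan; return W
E
python3 - <<'E'
from h import *
s=bot.observe(); print(s)
for n in ('side','top'):
    f=grab(n); cv2.imwrite(f'pics/{n}0.png',f['image']); np.save(f'{n}0.npy',cloud(f)); print(n,f['fovy'],f['cx'],f['cy'],np.round(f['cam_to_world'],3).tolist(),[k for k in f])
E
```

```text
pics
{'clock': 0.0, 'qpos': array([ 1.12377177,  0.5220759 , -0.03635778,  1.59996683,  0.02119454,
        1.02106236, -0.11284352]), 'qd': array([-6.47992484e-04,  4.31083806e-04,  3.45814038e-04, -7.60013641e-04,
        7.36503057e-06, -1.08389365e-03, -5.74818731e-04]), 'joint_efforts': array([-1.63172463e-03, -9.27126145e+01,  1.97983079e+00, -3.69941461e+01,
        1.78298238e-02,  8.38020234e-03, -1.91247926e-05]), 'position': array([ 0.22993335, -0.58104158,  0.40410144]), 'tool_rot': array([-3.14046627e+00,  5.82480647e-05,  3.76793840e-01]), 'force': array([ 0.19785827, -0.09412107,  0.01068955]), 'moment': array([-0.00145468,  0.05007373,  0.0646673 ]), 'finger_force': 0.0, 'grip_width': 0.08543526891520536}
side 44.57240089669051 257.43281895088285 183.67079055324515 [[0.986, -0.06, 0.154, 0.474], [-0.164, -0.484, 0.859, -0.763], [0.023, -0.873, -0.487, 0.608], [0.0, 0.0, 0.0, 1.0]] ['image', 'depth', 'fovy', 'cx', 'cy', 'cam_to_world', 'f']
top 57.30691333003269 253.62597611345464 198.69663892017095 [[-0.015, -0.995, 0.094, 0.52], [-1.0, 0.015, 0.001, -0.04], [-0.003, -0.094, -0.996, 1.051], [0.0, 0.0, 0.0, 1.0]] ['image', 'depth', 'fovy', 'cx', 'cy', 'cam_to_world', 'f']
```

View pics/side0.png

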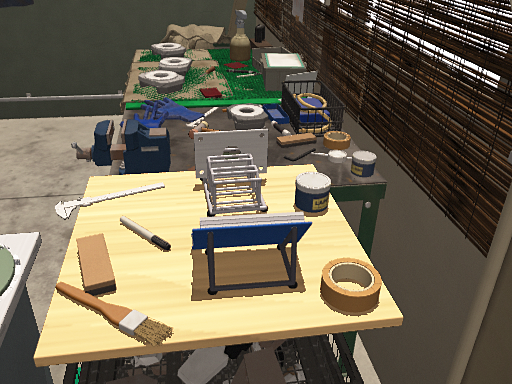

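View pics/top0.png

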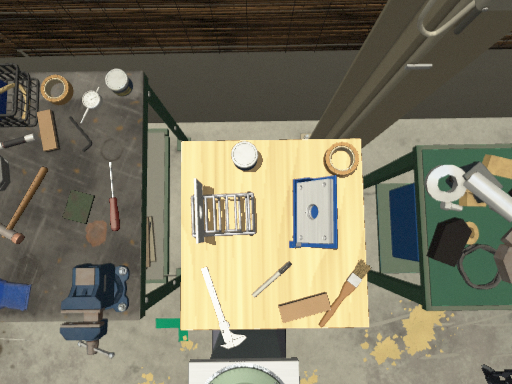

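The side view looks from behind the stand: blue backboard (250,235), rack (237,180), tin (312,193). The top view shows the front plate (315,212) with its bore (314,212), and the rack (225,215) with a plate in its left slot (199,210). The tin is at (245,155).

Run:
```python
from h import *
I=cv2.imread('pics/top0.png'); c=I[165:260,180:350]; cv2.imwrite('pics/topc.png',cv2.resize(c,None,fx=4.6,fy=4.6,interpolation=cv2.INTER_CUBIC))
W=np.load('top0.npy')
# plate face: points with plane slope
for v in range(176,252,6): print(v,[ (u,)+tuple(np.round(W[v,u]*1000).astype(int)) for u in (290,293,297,305,322,330,334,337)])
P=W[185:240,298:332].reshape(-1,3); 
I2=np.abs(P[:,2]-0)>0.13; P=P[I2&~np.isnan(P[:,0])]
for k in range(8):
    c=np.median(P,0) if 0 else P.mean(0); n=np.linalg.svd(P-c,full_matrices=0)[2][2]; r=np.abs((P-c)@n); P=P[r<max(0.003,np.percentile(r,90)*.8)] if k<7 else P
n*=np.sign(n[2]); print(c,n,np.degrees(np.arccos(n[2])),len(P),r.std())
```

```text
176 [(290, np.int64(665), np.int64(-135), np.int64(133)), (293, np.int64(665), np.int64(-143), np.int64(135)), (297, np.int64(664), np.int64(-154), np.int64(135)), (305, np.int64(665), np.int64(-175), np.int64(132)), (322, np.int64(663), np.int64(-219), np.int64(135)), (330, np.int64(648), np.int64(-220), np.int64(229)), (334, np.int64(647), np.int64(-227), np.int64(239)), (337, np.int64(663), np.int64(-259), np.int64(134))]
182 [(290, np.int64(649), np.int64(-135), np.int64(132)), (293, np.int64(643), np.int64(-138), np.int64(174)), (297, np.int64(644), np.int64(-149), np.int64(169)), (305, np.int64(640), np.int64(-166), np.int64(190)), (322, np.int64(634), np.int64(-200), np.int64(231)), (330, np.int64(632), np.int64(-217), np.int64(242)), (334, np.int64(632), np.int64(-226), np.int64(240)), (337, np.int64(647), np.int64(-259), np.int64(134))]
188 [(290, np.int64(633), np.int64(-134), np.int64(136)), (293, np.int64(628), np.int64(-138), np.int64(175)), (297, np.int64(628), np.int64(-148), np.int64(172)), (305, np.int64(625), np.int64(-165), np.int64(196)), (322, np.int64(620), np.i
[... 3894 characters left out ...]
 np.int64(494), np.int64(-212), np.int64(241)), (334, np.int64(494), np.int64(-222), np.int64(238)), (337, np.int64(490), np.int64(-253), np.int64(133))]
248 [(290, np.int64(477), np.int64(-131), np.int64(135)), (293, np.int64(477), np.int64(-138), np.int64(134)), (297, np.int64(476), np.int64(-149), np.int64(134)), (305, np.int64(476), np.int64(-170), np.int64(131)), (322, np.int64(475), np.int64(-213), np.int64(134)), (330, np.int64(475), np.int64(-234), np.int64(134)), (334, np.int64(475), np.int64(-245), np.int64(133)), (337, np.int64(475), np.int64(-252), np.int64(135))]
[ 0.56448328 -0.18022043  0.21172182] [0.01821289 0.76550394 0.64317339] 49.97113942350142 1546 0.0006503557766430401
```

View pics/topc.png

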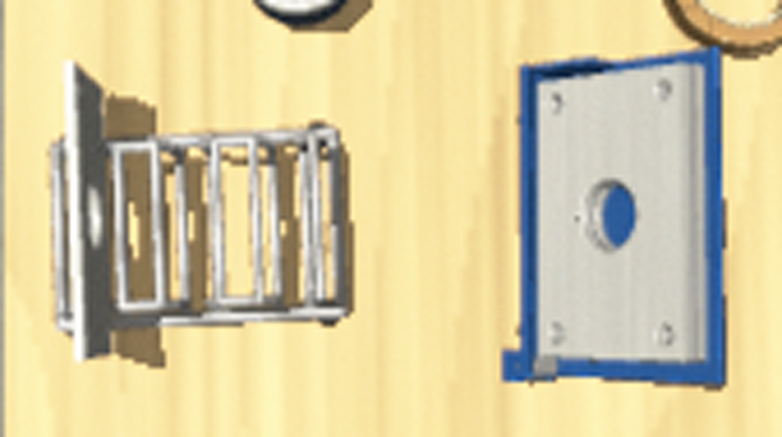

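```bash
cat >> h.py <<'E'
def rays(f,uv):
    uv=np.atleast_2d(uv).astype(float); T=np.array(f['cam_to_world'])
    return T[:3,3],np.c_[(uv[:,0]-f['cx'])/f['f'],(uv[:,1]-f['cy'])/f['f'],np.ones(len(uv))]@T[:3,:3].T
def onplane(f,uv,c,n):
    o,d=rays(f,uv); return o+d*(((c-o)@n)/(d@n))[:,None]
C=np.array([0.56448,-0.18022,0.21172]); N=np.array([0.0182,0.7655,0.6432]); N/=np.linalg.norm(N)
S=np.cross([0,0,-1],N);S=-np.cross(N,[0,0,1])*-1; S/=np.linalg.norm(S)
S=S*np.sign(S[0]); D=np.cross(N,S)  # S along ledge (+ = stop end), D down the slope
if D[2]>0: D=-D
E
python3 - <<'E'
from h import *
print(S,D)
f=grab('top'); W=cloud(f); hsv=cv2.cvtColor(f['image'],cv2.COLOR_BGR2HSV)
v,u=np.mgrid[:384,:512]
dist=(W-C)@N
m=(hsv[...,1]<45)&(abs(dist)<.004)&(u>285)&(u<345)&(v>165)&(v<260)
P=W[m]-C; 
a,b=P@S,P@D
# medians of row/col extents
vs=np.unique(v[m]); us=np.unique(u[m])
ext=[];
for q in us[5:-5]:
    r=v[m][u[m]==q]; e=onplane(f,[[q,r.min()-.5],[q,r.max()+.5]],C,N)-C; ext.append(e@S)
print('S extents',np.median(ext,0))
ext=[]
for q in vs[6:-6]:
    r=u[m][v[m]==q]; e=onplane(f,[[r.min()-.5,q],[r.max()+.5,q]],C,N)-C; ext.append(e@D)
print('D extents',np.median(ext,0))
# blue stand
bl=(hsv[...,1]>120)&(hsv[...,0]>95)&(hsv[...,0]<125)&(abs(dist+.018)<.006)&(u>285)&(u<345)&(v>165)&(v<260)
P=W[bl]-C; print('board S',np.percentile(P@S,[0,1,99,100]),'D',np.percentile(P@D,[0,1,99,100]))
for vv in (200,206,212,218,224):
    print(vv,[(q,*[int(round(t)) for t in W[vv,q]*1000],int(hsv[vv,q,2])) for q in range(190,260) if W[vv,q,2]>.15])
E
```

```text
[ 0.99971749 -0.02376859  0.        ] [ 0.01528775  0.64300937 -0.76570571]
S extents [ 0.07718892 -0.07213338]
D extents [ 0.05397628 -0.04813302]
board S [-0.08287704 -0.0825562   0.08341879  0.08575648] D [-0.05465647 -0.053916    0.0537855   0.05533856]
200 [(191, 599, 113, 203, 207), (192, 599, 111, 202, 187), (193, 599, 109, 200, 115), (194, 595, 98, 247, 202), (195, 594, 96, 248, 250), (196, 594, 94, 247, 239), (197, 596, 93, 236, 123), (198, 597, 93, 224, 82), (199, 598, 93, 208, 83), (200, 600, 93, 192, 88), (201, 601, 93, 174, 86), (202, 602, 93, 159, 85), (204, 598, 82, 205, 153), (205, 598, 79, 205, 224), (206, 598, 77, 201, 129), (212, 598, 63, 201, 149), (213, 598, 60, 204, 243), (214, 598, 57, 205, 163), (226, 597, 28, 205, 237), (227, 598, 26, 202, 182), (234, 597, 9, 203, 210), (235, 597, 7, 201, 170), (247, 597, -22, 203, 184), (248, 597, -25, 204, 206)]
206 [(191, 584, 114, 201, 205), (192, 584, 111, 203, 228), (193, 584, 109, 202, 147), (195, 581, 96, 250, 250), (196, 581, 94, 247, 252), (197, 581, 93, 240, 137), (198, 582, 92, 228, 87), (199, 585, 96, 189, 148), 
[... 1549 characters left out ...]
54, 5, 201, 182), (248, 553, -24, 203, 191), (249, 553, -27, 202, 178), (252, 555, -34, 152, 193)]
224 [(192, 541, 111, 203, 203), (193, 541, 108, 204, 166), (195, 539, 96, 249, 232), (196, 539, 94, 249, 251), (197, 539, 91, 248, 206), (198, 540, 91, 234, 102), (199, 540, 91, 221, 83), (200, 540, 91, 205, 82), (201, 541, 91, 188, 83), (202, 541, 91, 173, 81), (203, 541, 91, 155, 86), (205, 540, 80, 201, 175), (206, 540, 77, 204, 221), (207, 540, 75, 202, 123), (213, 540, 61, 200, 148), (214, 540, 58, 203, 242), (215, 540, 56, 200, 161), (227, 539, 26, 203, 237), (228, 539, 24, 200, 182), (236, 539, 5, 204, 179), (248, 539, -24, 203, 154), (249, 539, -27, 203, 235), (250, 539, -29, 203, 189)]
```

Run:
```python
from h import *
f=grab('top'); W=cloud(f); g=f['image'].astype(float)
b=onplane(f,[[312.6,211.7]],C,N)[0]-C; print('bore',b@S,b@D)
z0=.202; c=np.array([0,0,z0]); n=np.array([0,0,1.])
zm=(abs(W[...,2]-z0)<.005)
v,u=np.mgrid[:384,:512]
# hoop tops: points by bar
for lo,hi in ((203,208),(211,216),(225,229),(233,238),(246,251)):
    m=zm&(u>=lo)&(u<=hi)&(v>190)&(v<240)
    pts=[]
    for r in np.unique(v[m]):
        k=m[r]; w=g[r,k].mean(-1)-80; w=np.clip(w,1,None); pts.append([(u[r,k]*w).sum()/w.sum(),r])
    p=onplane(f,pts,c,n); s=np.polyfit(p[:,0]-.57,p[:,1],1); res=p[:,1]-np.polyval(s,p[:,0]-.57)
    print(lo,'y at x=.57: %.4f slope %.4f'%(s[1],s[0]),'x',p[:,0].min(),p[:,0].max(),len(p),res.std())
m=zm&(u>187)&(u<262)&(v>180)&(v<250); print('hoop x',np.percentile(W[m][:,0],[0,2,98,100]))
m=(abs(W[...,2]-.248)<.004)&(u>187)&(u<205)&(v>170)&(v<260);p=W[m]; s=np.polyfit(p[:,0]-.57,p[:,1],1);print('racked',s,p[:,0].min(),p[:,0].max())
m=(W[...,2]>.14)&(W[...,2]<.215)&(u>205)&(u<262)&(v>175)&(v<255);print('rack low',W[m].min(0),W[m].max(0))
```

```text
bore 0.0011084289042465336 0.0014779973105498792
203 y at x=.57: 0.0785 slope 0.0300 x 0.5209488842240104 0.6081155892806338 37 0.0007439274658324239
211 y at x=.57: 0.0591 slope 0.0178 x 0.5208028025311003 0.6102941925175933 38 0.0014262899685845258
225 y at x=.57: 0.0265 slope 0.0176 x 0.5225965678438227 0.612165090994027 38 0.0012310732244265505
233 y at x=.57: 0.0070 slope 0.0324 x 0.5247532567940415 0.61196897333388 37 0.000558362248274701
246 y at x=.57: -0.0251 slope 0.0355 x 0.5242693106836709 0.6115066288379067 37 0.0004990736068168673
hoop x [0.4972574  0.5214163  0.61226229 0.64578186]
racked [0.03683035 0.09469515] 0.4985077106168321 0.6457755066353679
rack low [ 0.5116649  -0.04352243  0.14001834] [0.62587879 0.08508393 0.20727174]
```

```bash
cat >> h.py <<'E'
from scipy.spatial.transform import Rotation as Ro
def cur():
    s=bot.observe(); return np.array(s['position']),Ro.from_euler('xyz',s['tool_rot'])
def ori(x,z):
    y=np.cross(z,x); return Ro.from_matrix(np.c_[x,y,z])
t=np.radians(15); ZP=-N*np.cos(t)+D*np.sin(t); RP=ori(S,ZP)
def tcp_push(s,d,n,h=.012): # edge at plate coordinates
    return C+s*S+d*D+n*N-h*RP.as_matrix()[:,1]-.173*ZP
def rel(p,R):
    p0,R0=cur(); r=(R0.inv()*R).as_rotvec()
    print('turn rv',np.round(r,3),'deg',np.degrees(np.linalg.norm(r)),'| shift cm in target frame',np.round(R.inv().apply(p-p0)*100,2),'now frame',np.round(R0.inv().apply(p-p0)*100,2),'world',np.round(p-p0,4))
E
python3 - <<'E'
from h import *
print(RP.as_matrix())
p=tcp_push(.042,-.005,.05); print(p); rel(p,RP); p0,R0=cur(); rel(p0+[0,0,.1],RP)
E
```

```text
[[ 0.99971749 -0.01947727 -0.01362285]
 [-0.02376859 -0.81922259 -0.5729829 ]
 [ 0.          0.57314482 -0.8194541 ]]
[ 0.60989216 -0.03720215  0.3825959 ]
turn rv [-0.603 -0.122  0.388] deg 41.65991328240503 | shift cm in target frame [ 36.69 -46.55 -29.9 ] now frame [ 55.34 -36.59   2.2 ] world [ 0.38    0.5439 -0.0218]
turn rv [-0.603 -0.122  0.388] deg 41.65991328240503 | shift cm in target frame [ 0.    5.73 -8.19] now frame [ -0.    -0.01 -10.  ] world [0.  0.  0.1]
```

```bash
python3 -m creep '[[[-1,0,0,-5,0,0,0],[-1,0,0,-5,0,0,0],[-1,0,0,0,-0.121,-0.0244,0.0776],[-1,0,0,0,-0.121,-0.0244,0.0776],[-1,0,0,0,-0.121,-0.0244,0.0776],[-1,0,0,0,-0.121,-0.0244,0.0776],[-1,0,0,0,-0.121,-0.0244,0.0776]]]' 60
python3 -m creep '[[[-1,3.06,-3.78,-2.64,0,0,0],[-1,3.06,-3.78,-2.64,0,0,0],[-1,3.06,-3.78,-2.64,0,0,0],[-1,3.06,-3.78,-2.64,0,0,0],[-1,3.06,-3.78,-2.64,0,0,0],[-1,3.06,-3.78,-2.64,0,0,0],[-1,3.06,-3.78,-2.64,0,0,0],[-1,3.06,-3.78,-2.64,0,0,0],[-1,3.06,-3.78,-2.64,0,0,0],[-1,3.06,-3.78,-2.64,0,0,0],[-1,3.06,-3.78,-2.64,0,0,0],[-1,3.06,-3.78,-2.64,0,0,0]]]'
python3 - <<'E'
from h import *
rel(tcp_push(.042,-.005,.02),RP);print(bot.observe()['force'])
E
```

```text
clock: 1.08
position: [0.2297, -0.5811, 0.5048]
tool_rot: [2.525, -0.003, -0.026]
force: [-0.1, -0.6, 0.1]
grip_width: 0.0003
finger_force: 0.0
clock: 2.58
position: [0.611, -0.0351, 0.503]
tool_rot: [2.528, -0.001, -0.024]
force: [0.7, -1.1, 0.9]
grip_width: 0.0001
finger_force: 0.0
turn rv [ 0.003 -0.001 -0.   ] deg 0.16462796647971856 | shift cm in target frame [-0.1  -5.95 12.88] now frame [-0.11 -5.99 12.87] world [-0.0016 -0.025  -0.1397]
[ 0.66538821 -1.11498005  0.91096516]
```

```bash
python3 -m creep '[[[-1,-0.1,-2,4.3,0,0,0],[-1,0,-2,4.3,0,0,0],[-1,0,-1.97,4.28,0,0,0],[-1,0,0,0,0,0,0],[-1,0,0,0,0,0,0],[-1,0,0,0,0,0,0]]]'
python3 - <<'E'
from h import *
rel(tcp_push(.042,-.005,.0),RP);print(bot.observe()['force'])
f=grab('top');cv2.imwrite('pics/t1.png',cv2.resize(f['image'][150:270,190:350],None,fx=4.6,fy=4.6))
E
```

```text
clock: 3.32
position: [0.6091, -0.0617, 0.3653]
tool_rot: [2.529, -0.003, -0.023]
force: [0.1, 0.1, 0.6]
grip_width: -0.0001
finger_force: 0.0
turn rv [ 0.002 -0.003 -0.002] deg 0.2429148944295562 | shift cm in target frame [0.02 0.28 2.01] now frame [0.02 0.27 2.01] world [-0.0001 -0.0138 -0.0149]
[0.12942343 0.09378258 0.5615964 ]
```

View pics/t1.png

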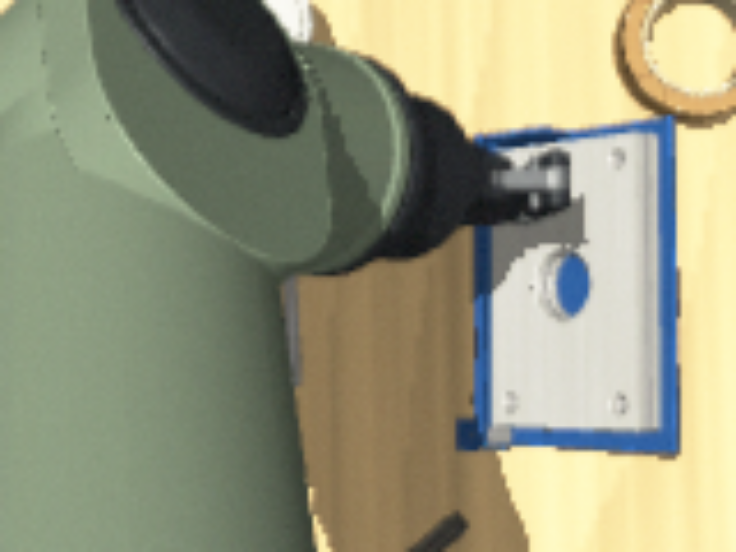

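The tip is above the face at crop (550,180), about 40 mm on the stop side of the bore (570,285). Next I touch the face gently.

```bash
python3 -m creep '[[[-1,0,0.21,0.77,0,0,0],[-1,0,0.21,0.77,0,0,0],[-1,0,0,0,0,0,0],[-1,0,0,0,0,0,0]]]'
for i in 1 ; do python3 -m creep '[[[-1,0,0.026,0.097,0,0,0],[-1,0,0,0,0,0,0],[-1,0,0,0,0,0,0]]]'; done
python3 -m creep '[[[-1,0,0.026,0.097,0,0,0],[-1,0,0,0,0,0,0],[-1,0,0,0,0,0,0]]]'
python3 -m creep '[[[-1,0,0.026,0.097,0,0,0],[-1,0,0,0,0,0,0],[-1,0,0,0,0,0,0]]]'
```

```text
clock: 3.88
position: [0.6084, -0.0743, 0.3532]
tool_rot: [2.529, -0.001, -0.024]
force: [0.5, 0.1, -1.1]
grip_width: -0.0002
finger_force: 0.0
clock: 4.25
position: [0.6084, -0.075, 0.3526]
tool_rot: [2.528, -0.001, -0.024]
force: [0.5, 0.0, 0.2]
grip_width: -0.0002
finger_force: 0.0
clock: 4.62
position: [0.6083, -0.0758, 0.3519]
tool_rot: [2.528, -0.001, -0.024]
force: [0.3, -0.1, -0.1]
grip_width: -0.0
finger_force: 0.0
clock: 5.0
position: [0.6083, -0.0766, 0.3512]
tool_rot: [2.528, -0.001, -0.024]
force: [-1.0, -0.2, 0.9]
grip_width: 0.0004
finger_force: 0.0
```

```bash
python3 -m creep '[[[-1,0,0.026,0.097,0,0,0],[-1,0,0,0,0,0,0],[-1,0,0,0,0,0,0]]]' | grep -E "pos|^force"
python3 -m creep '[[[-1,0,0.026,0.097,0,0,0],[-1,0,0,0,0,0,0],[-1,0,0,0,0,0,0]]]'| grep -E "pos|^force"
python3 -c "
from h import *
rel(tcp_push(.042,-.005,.0),RP)"
```

```text
position: [0.6084, -0.0771, 0.3508]
force: [-1.2, 5.3, 5.3]
position: [0.6084, -0.0773, 0.3506]
force: [-5.2, 9.7, 13.6]
turn rv [ 0.002 -0.002 -0.   ] deg 0.16638788082974365 | shift cm in target frame [ 0.05 -0.16 -0.09] now frame [ 0.05 -0.16 -0.09] world [ 0.0006  0.0018 -0.0002]
```

```bash
python3 -m creep '[[[-1,0,-0.207,-0.773,0,0,0],[-1,-2,-0.05,0,0,0,0],[-1,-1.97,-0.05,0,0,0,0],[-1,0,0,0,0,0,0],[-1,0,0.2,0.74,0,0,0],[-1,0,0.069,0.26,0,0,0],[-1,0,0,0,0,0,0],[-1,0,0,0,0,0,0]]]'
python3 - <<'E'
from h import *
print((cur()[0]-[.6084,-.0769,.3510])@np.c_[S,D,N]*1000,bot.observe()['force'])
E
```

```text
clock: 6.75
position: [0.5697, -0.0763, 0.3496]
tool_rot: [2.53, -0.004, -0.022]
force: [-11.6, 26.9, 39.3]
grip_width: 0.0
finger_force: 22.8
[-38.75014862   0.85112206  -1.10337864] [-11.60899992  26.94105636  39.27742189]
```

```bash
python3 -m creep '[[[-1,0,-0.26,-0.966,0,0,0],[-1,0,0,0,0,0,0],[-1,0,0,0,0,0,0]]]'
python3 - <<'E'
from h import *
f=grab('top');a=f['image'][170:250,270:350]; g=grab('side')
b=g['image'][190:260,180:320]
cv2.imwrite('pics/t2.png',np.hstack([cv2.resize(a,(450,450),interpolation=2),cv2.resize(b,(350,450),interpolation=2) if 0 else cv2.resize(b,(350,175))[:, :] if 0 else np.vstack([cv2.resize(b,(350,175)),np.zeros((275,350,3),np.uint8)])]))
W=cloud(f); hs=cv2.cvtColor(f['image'],cv2.COLOR_BGR2HSV)
print((cur()[0]-[.6084,-.0769,.3510])@np.c_[S,D,N]*1000,bot.observe()['force'])
E
```

```text
clock: 7.12
position: [0.5688, -0.071, 0.3538]
tool_rot: [2.528, -0.0, -0.024]
force: [0.3, -0.1, -0.9]
grip_width: 0.0002
finger_force: 0.0
[-39.80367458   0.98861332   5.62697695] [ 0.04715919 -0.01406589 -0.41488293]
```

View pics/t2.png

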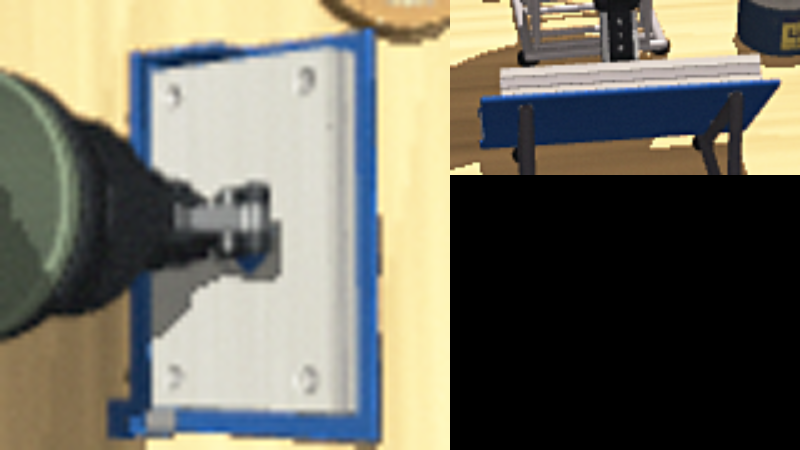

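Run:
```python
from h import *
f=grab('top'); W=cloud(f); Q=(W-C); s,d,n=Q@S,Q@D,Q@N
p,R=cur(); print('FK tip center',(p+.173*R.as_matrix()[:,2]-C)@np.c_[S,D,N]*1000)
for lo in range(3,60,6):
    m=(n>lo/1e3)&(n<(lo+6)/1e3)&(abs(s)<.05)&(d<.05)&(d>-.05)
    if m.sum()>3: print(lo,m.sum(),'S',np.round(np.percentile(s[m],[3,50,97])*1000,1),'D',np.round(np.percentile(d[m],[3,50,97])*1000,1))
```

```text
FK tip center [1.66026768 5.74800892 7.97283598]
3 7 S [-45.4  22.9  28.9] D [-32.5 -18.6  16.7]
9 4 S [-44.5 -36.6 -21.9] D [48.9 49.9 49.9]
45 8 S [-11.1  -8.1   9.5] D [-38.5 -21.4 -15.7]
51 11 S [-10.   -5.1  -0.8] D [-36.1 -28.2 -21.6]
57 9 S [-9.4 -5.4 13.5] D [-38.2 -35.4 -24.8]
```

Run:
```python
from h import *
f=grab('top'); W=cloud(f); Q=(W-C)@np.c_[S,D,N]*1000
for v in range(200,222,2): print(v,[tuple(np.round(Q[v,u]).astype(int).tolist()) if np.isfinite(Q[v,u,0]) else None for u in range(302,322,2)])
```

```text
200 [(31, 36, -1), (31, 29, -1), (31, 23, -1), (30, 16, 0), (30, 9, 0), (29, 4, -1), (29, -3, 0), (28, -11, 2), (28, -15, 0), (28, -21, -1)]
202 [(18, -30, 72), (26, 30, -1), (26, 22, 0), (25, 17, -2), (25, 9, 0), (24, 2, 2), (15, -72, 81), (24, -9, 0), (23, -15, 0), (23, -23, 2)]
204 [(10, -62, 107), (10, -64, 103), (21, 23, -1), (14, -36, 59), (11, -62, 82), (11, -68, 83), (11, -73, 82), (11, -78, 81), (19, -14, -2), (18, -21, 0)]
206 [(6, -60, 105), (6, -62, 101), (6, -65, 98), (6, -66, 93), (6, -70, 91), (6, -72, 87), (7, -73, 82), (7, -76, 80), (14, -16, 1), (14, -21, -1)]
208 [(2, -62, 107), (2, -62, 100), (2, -65, 98), (2, -68, 95), (2, -69, 90), (2, -72, 87), (2, -73, 82), (2, -76, 80), (9, -15, 0), (9, -21, 0)]
210 [(-2, -61, 106), (-2, -62, 101), (-2, -63, 96), (-2, -66, 93), (-2, -68, 90), (-2, -72, 87), (-2, -75, 85), (-2, -76, 80), (4, -15, 0), (4, -20, -1)]
212 [(-7, -62, 107), (-6, -64, 103), (-3, -28, 56), (-3, -34, 57), (-5, -60, 80), (-6, -69, 84), (-6, -75, 84), (-6, -76, 80), (0, -13, -3), None]
214 [(-8, -29, 70), (-8, -24, 59), (-7, -22, 50), (-8, -38, 61), (-10, -61, 82), (-10, -68, 83), (-10, -73, 82), (-10, -75, 78), (-5, -16, 1), (-5, -21, 0)]
216 [(-13, -30, 72), (-11, -14, 48), (-9, 23, 0), (-9, 19, -3), (-8, 21, -14), (-8, 18, -17), (-8, 13, -19), (-8, 6, -18), (-10, -15, 0), (-10, -22, 1)]
218 [(-13, 36, 0), (-13, 29, 0), (-13, 22, 0), (-14, 16, 0), (-14, 12, -3), (-13, 13, -11), (-14, -3, 0), (-14, -9, 0), (-14, -15, 0), (-15, -21, 0)]
220 [(-18, 36, -1), (-18, 29, 0), (-18, 23, -1), (-18, 15, 1), (-19, 7, 3), (-19, 3, 1), (-19, -3, 0), (-19, -8, -1), (-19, -14, -1), (-19, -22, 1)]
```

Run:
```python
from h import *
W=np.load('top0.npy'); I=cv2.imread('pics/top0.png'); Q=(W-C)@np.c_[S,D,N]*1000
v,u=np.mgrid[:384,:512]
hs=cv2.cvtColor(I,cv2.COLOR_BGR2HSV)
for r in range(200,224,2):
    print(r,[(q,int(Q[r,q,0]),int(Q[r,q,1]),int(Q[r,q,2])) for q in range(302,324) if Q[r,q,2]<-3 and abs(Q[r,q,2])<30])
print('stop-end: u: S,D,n')
for r in range(174,186): print(r,[tuple(np.round(Q[r,q]).astype(int).tolist())+(('B' if hs[r,q,1]>100 else 'g'),) for q in range(290,340,4)])
```

```text
200 []
202 [(312, 24, 6, -3)]
204 [(311, 20, 9, -4), (312, 20, 12, -10), (313, 20, 9, -11), (314, 20, 10, -15)]
206 [(309, 16, 19, -8), (310, 16, 18, -9), (311, 16, 17, -13), (312, 16, 17, -16), (313, 16, 15, -17), (314, 16, 12, -17), (315, 16, 9, -18), (316, 15, 4, -15)]
208 [(308, 11, 21, -6), (309, 11, 20, -9), (310, 11, 22, -14), (311, 11, 22, -18), (312, 11, 18, -17), (313, 11, 15, -18), (314, 11, 12, -17), (315, 11, 8, -16), (316, 11, 5, -17), (317, 10, 2, -17)]
210 [(307, 6, 22, -3), (308, 6, 20, -5), (309, 6, 23, -12), (310, 6, 23, -15), (311, 6, 20, -16), (312, 6, 19, -19), (313, 6, 15, -17), (314, 6, 11, -17), (315, 6, 9, -18), (316, 6, 6, -18), (317, 5, 2, -16)]
212 [(307, 1, 21, -3), (308, 1, 22, -7), (309, 1, 26, -15), (310, 1, 22, -14), (311, 2, 23, -19), (312, 1, 19, -18), (313, 1, 14, -16), (314, 1, 10, -15), (315, 1, 8, -17), (316, 1, 6, -18), (317, 1, 2, -17)]
214 [(307, -3, 23, -4), (308, -3, 21, -6), (309, -3, 22, -11), (310, -3, 22, -14), (311, -3, 21, -16), (312, -3, 18, -17), (313, -3, 16, -18), (314, -3, 12, -17), (315, -3, 7, -16), (316, -3, 5, -17), (317, -3
[... 2766 characters left out ...]
74, 34, 1, 'g'), (73, 23, -1, 'g'), (71, 9, 0, 'g'), (70, -3, 0, 'g'), (68, -17, 1, 'g'), (68, -26, -2, 'g'), (67, -38, -2, 'g'), (66, -46, -7, 'g'), (67, -48, -19, 'B'), (82, 8, -110, 'g')]
184 [(78, 88, -11, 'g'), (72, 53, 10, 'B'), (73, 49, 0, 'g'), (72, 36, -1, 'g'), (70, 21, 1, 'g'), (69, 9, 0, 'g'), (68, -3, 0, 'g'), (66, -15, -1, 'g'), (65, -26, -2, 'g'), (64, -39, 0, 'g'), (64, -44, -9, 'g'), (65, -49, -17, 'B'), (79, 8, -110, 'g')]
185 [(76, 91, -15, 'g'), (70, 53, 10, 'B'), (70, 48, 1, 'g'), (69, 34, 1, 'g'), (68, 23, -1, 'g'), (66, 8, 1, 'g'), (65, -3, -1, 'g'), (64, -14, -2, 'g'), (63, -28, 0, 'g'), (61, -40, 1, 'g'), (62, -43, -10, 'g'), (62, -50, -16, 'B'), (77, 10, -112, 'g')]
```

```bash
cat >> h.py <<'E'
RF=ori(S,-N)
def tcp_flat(s,d,n): return C+s*S+d*D+n*N+.173*N
E
python3 - <<'E'
from h import *
rel(tcp_flat(.046,-.007,.012),RF)
E
```

```text
turn rv [-0.259 -0.    -0.001] deg 14.829274048822642 | shift cm in target frame [ 4.43 -3.15 -0.97] now frame [ 4.43 -3.3  -0.13] world [ 0.045   0.0266 -0.0179]
```

```bash
python3 -m creep '[[[-1,0,0,-2,0,0,0],[-1,2.2,-1.65,0,-0.13,0,0],[-1,2.2,-1.65,0,-0.13,0,0],[-1,0,0,0,0,0,0],[-1,0,0,0,0,0,0]]]'
python3 - <<'E'
from h import *
rel(tcp_flat(.046,-.007,.006),RF)
E
```

```text
clock: 7.95
position: [0.6133, -0.0349, 0.3499]
tool_rot: [2.269, -0.0, -0.024]
force: [0.2, -0.5, 1.0]
grip_width: 0.0002
finger_force: 0.0
turn rv [ 0.     0.    -0.001] deg 0.03595327270233425 | shift cm in target frame [ 0.06 -0.46  2.2 ] now frame [ 0.06 -0.47  2.2 ] world [ 0.0003 -0.0139 -0.0177]
```

```bash
python3 -m creep '[[[-1,0.06,-0.46,1.2,0,0,0],[-1,0,0,1.0,0,0,0],[-1,0,0,0.2,0,0,0],[-1,0,0,0.1,0,0,0],[-1,0,0,0,0,0,0],[-1,0,0,0,0,0,0]]]'|grep -E "pos|^force"
for i in 1; do python3 -m creep '[[[-1,0,0,0.1,0,0,0],[-1,0,0,0,0,0,0],[-1,0,0,0,0,0,0]]]'|grep -E "pos|^force"; done
python3 -m creep '[[[-1,0,0,0.1,0,0,0],[-1,0,0,0,0,0,0],[-1,0,0,0,0,0,0]]]'|grep -E "pos|^force"
```

```text
position: [0.6139, -0.0505, 0.3306]
force: [-0.1, 0.2, 0.0]
position: [0.6138, -0.0514, 0.3298]
force: [0.5, 0.8, 0.6]
position: [0.6138, -0.0522, 0.3291]
force: [0.0, -0.5, -0.4]
```

Run:
```python
from h import *
rel(tcp_flat(.046,-.007,0),RF)
```

```text
turn rv [ 0.001 -0.001 -0.001] deg 0.07153149380482268 | shift cm in target frame [-0.03  0.02  0.14] now frame [-0.03  0.02  0.14] world [-0.0003 -0.0012 -0.0008]
```

```bash
python3 -m creep '[[[-1,0,0,0.1,0,0,0],[-1,0,0,0,0,0,0],[-1,0,0,0,0,0,0]]]'|grep -E "pos|^force"
python3 -m creep '[[[-1,0,0,0.1,0,0,0],[-1,0,0,0,0,0,0],[-1,0,0,0,0,0,0]]]'|grep -E "pos|^force"
python3 - <<'E'
from h import *
rel(tcp_flat(.046,-.007,0),RF)
E
```

```text
position: [0.6139, -0.0528, 0.3286]
force: [-1.0, 3.4, 4.4]
position: [0.6139, -0.0528, 0.3285]
force: [-4.9, 12.4, 14.4]
turn rv [ 0.001 -0.002 -0.001] deg 0.11313624829472883 | shift cm in target frame [-0.04  0.02  0.06] now frame [-0.04  0.02  0.06] world [-0.0004 -0.0006 -0.0002]
```

```bash
python3 -m creep '[[[-1,0,0,-2,0,0,0],[-1,2.5,0,0,0,0,0],[-1,2.5,0,0,0,0,0],[-1,0,0,0,0,0,0],[-1,0,0,1.2,0,0,0],[-1,0,0,1.02,0,0,0],[-1,0,0,0,0,0,0],[-1,0,0,0,0,0,0]]]'
python3 - <<'E'
from h import *
rel(tcp_flat(.096,-.007,-.003),RF)
E
```

```text
clock: 11.2
position: [0.6636, -0.0565, 0.3266]
tool_rot: [2.269, -0.001, -0.024]
force: [0.4, -0.2, 0.6]
grip_width: -0.0001
finger_force: 0.0
turn rv [ 0.001 -0.001 -0.001] deg 0.0673981155910022 | shift cm in target frame [-0.02  0.01  0.04] now frame [-0.02  0.01  0.04] world [-0.0002 -0.0003 -0.0001]
```

```bash
python3 -m creep '[[[-1,-0.3,0,0,0,0,0],[-1,-0.3,0,0,0,0,0],[-1,-0.2,0,0,0,0,0],[-1,0,0,0,0,0,0],[-1,0,0,0,0,0,0]]]'|grep -E "pos|^force"
python3 -m creep '[[[-1,-0.2,0,0,0,0,0],[-1,-0.2,0,0,0,0,0],[-1,-0.2,0,0,0,0,0],[-1,-0.2,0,0,0,0,0],[-1,0,0,0,0,0,0],[-1,0,0,0,0,0,0]]]'|grep -E "pos|^force"
python3 -m creep '[[[-1,-0.2,0,0,0,0,0],[-1,-0.2,0,0,0,0,0],[-1,-0.2,0,0,0,0,0],[-1,-0.2,0,0,0,0,0],[-1,0,0,0,0,0,0],[-1,0,0,0,0,0,0]]]'|grep -E "pos|^force"
python3 - <<'E'
from h import *
f=grab('top');a=f['image'][165:255,270:350]
cv2.imwrite('pics/t3.png',cv2.resize(a,None,fx=6,fy=6,interpolation=2))
E
```

```text
position: [0.6558, -0.0564, 0.3265]
force: [0.7, 0.1, 0.1]
position: [0.6477, -0.0562, 0.3264]
force: [1.3, 0.6, 0.2]
position: [0.6397, -0.056, 0.3264]
force: [-0.7, 0.3, 0.4]
```

View pics/t3.png

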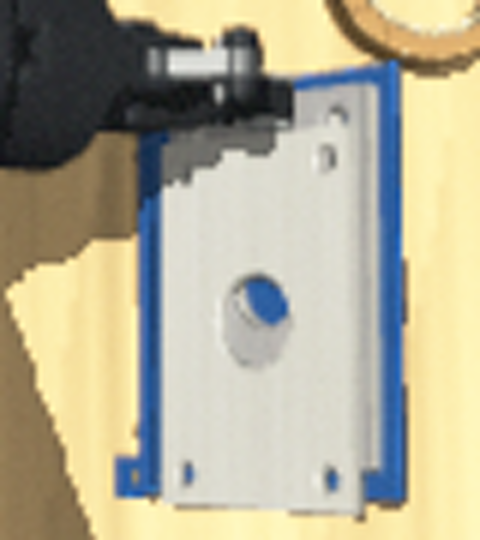

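The front plate alone has slid: its lower end (crop v≈515) is past the stand's end (v≈497), and the middle plate is still in place at the top (335,115). I measure the overhang next.

```bash
cat >> h.py <<'E'
def overhang():
    f=grab('top'); W=cloud(f); hsv=cv2.cvtColor(f['image'],cv2.COLOR_BGR2HSV); v,u=np.mgrid[:384,:512]
    Q=(W-C)@np.c_[S,D,N]; m=(hsv[...,1]<45)&(abs(Q[...,2])<.004)&(u>285)&(u<345)&(v>165)&(v<290)&(abs(Q[...,1])<.04)
    e=[]; 
    for q in np.unique(u[m]):
        r=v[m][u[m]==q].max(); p=onplane(f,[[q,r+.5]],C,N)[0]-C; e.append((p@D,p@S))
    e=np.array(e)*1000; e=e[abs(e[:,1]-np.median(e[:,1]))<6]
    print('end S med %.1f'%np.median(e[:,1]),'slope',np.polyfit(e[:,0],e[:,1],1))
    k=abs(Q[...,2]+.006)<.002; k&=(hsv[...,1]<45)&(u>285)&(u<345)&(v>165)&(v<200); print('middle stop end S',np.nanpercentile(Q[k][:,0],[50,98])*1000)
E
python3 -c "
from h import *
overhang()"
```

```text
end S med -88.0 slope [ 2.09300023e-03 -8.79860477e+01]
middle stop end S [65.29613087 76.47376249]
```

```bash
python3 -m creep '[[[-1,-0.2,0,0,0,0,0],[-1,-0.3,0,0,0,0,0],[-1,-0.3,0,0,0,0,0],[-1,-0.3,0,0,0,0,0],[-1,-0.3,0,0,0,0,0],[-1,-0.3,0,0,0,0,0],[-1,-0.3,0,0,0,0,0],[-1,-0.3,0,0,0,0,0],[-1,-0.3,0,0,0,0,0],[-1,-0.2,0,0,0,0,0],[-1,0,0,0,0,0,0]]]'|grep -E "pos|^force"
python3 -c "
from h import *
overhang(); rel(tcp_flat(.046,-.007,-.003),RF)"
```

```text
position: [0.6116, -0.0554, 0.3265]
force: [-0.1, 0.2, 0.5]
end S med -116.2 slope [-8.32483255e-03 -1.16120172e+02]
middle stop end S [57.23721963 76.62456935]
turn rv [ 0.001 -0.    -0.001] deg 0.07313003259084423 | shift cm in target frame [0.18 0.02 0.02] now frame [0.18 0.02 0.02] world [ 0.0017 -0.0003 -0.    ]
```

```bash
python3 -m creep '[[[-1,-0.2,0,0,0,0,0],[-1,-0.3,0,0,0,0,0],[-1,-0.3,0,0,0,0,0],[-1,-0.3,0,0,0,0,0],[-1,-0.3,0,0,0,0,0],[-1,-0.3,0,0,0,0,0],[-1,-0.3,0,0,0,0,0],[-1,-0.2,0,0,0,0,0],[-1,0,0,0,0,0,0],[-1,0.4,0,0,0,0,0],[-1,0,0,-3,0,0,0],[0,0,0,-5,0,0,0]]]'|grep -E "pos|^force"
python3 - <<'E'
from h import *
overhang()
f=grab('side'); cv2.imwrite('pics/s4.png',cv2.resize(f['image'][150:310,120:360],None,fx=3.3,fy=3.3,interpolation=2))
E
```

```text
position: [0.5952, 0.006, 0.3778]
force: [0.5, -0.0, 0.5]
end S med -138.1 slope [ 2.06644309e-03 -1.37912451e+02]
middle stop end S [53.57013984 76.15682534]
```

View pics/s4.png

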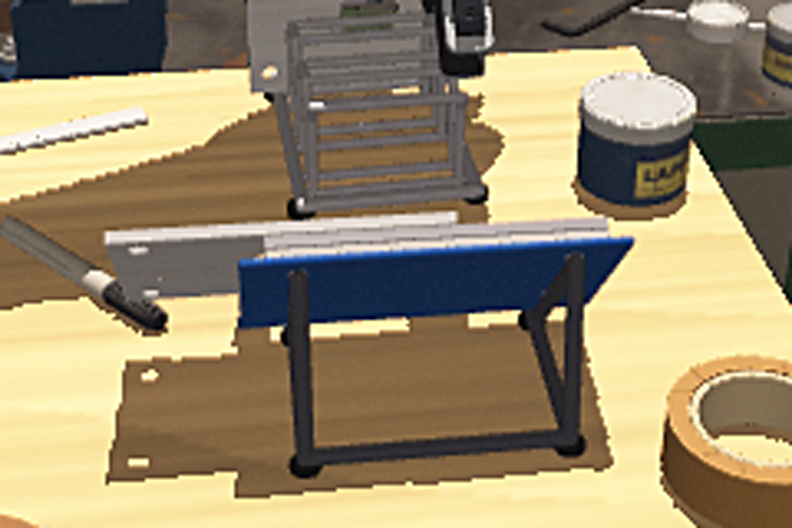

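```bash
cat >> h.py <<'E'
RG=ori(S,D)
def tcp_g(s,d,n): return C+s*S+n*N+(d-.155)*D
E
python3 - <<'E'
from h import *
p=tcp_g(-.104,-.030,-.0024); print(p); rel(p-.12*D,RG); p0,R=cur()
w=p-.12*D-p0; print(R.inv().apply(w)*100, R.inv().apply([0,0,.1])*100)
E
```

```text
[ 0.45763747 -0.29854197  0.3518319 ]
turn rv [ 1.569 -0.005  0.005] deg 89.88143245613064 | shift cm in target frame [-13.11  25.73 -29.9 ] now frame [-13.27  29.96  25.58] world [-0.1403 -0.3861  0.0634]
[-13.26628247  29.95598881  25.57963675] [ 0.04520846  7.64365225 -6.44767683]
```

```bash
python3 -m creep '[[[0,0,3.82,-3.22,0,0,0],[0,0,3.82,-3.22,0,0,0],[0,0,0,0,0.1744,0,0],[0,0,0,0,0.1744,0,0],[0,0,0,0,0.1744,0,0],[0,0,0,0,0.1744,0,0],[0,0,0,0,0.1744,0,0],[0,0,0,0,0.1744,0,0],[0,0,0,0,0.1744,0,0],[0,0,0,0,0.1744,0,0],[0,0,0,0,0.1744,0,0]]]'
python3 -m creep '[[[0,-1.64,4.02,-2.78,0,0,0],[0,-1.64,4.02,-2.78,0,0,0],[0,-1.64,4.02,-2.78,0,0,0],[0,-1.64,4.02,-2.78,0,0,0],[0,-1.64,4.02,-2.78,0,0,0],[0,-1.64,4.02,-2.78,0,0,0],[0,-1.64,4.02,-2.78,0,0,0],[0,-1.64,4.02,-2.78,0,0,0],[0,0,0,0,0,0,0],[0,0,0,0,0,0,0]]]'
python3 - <<'E'
from h import *
p=tcp_g(-.104,-.030,-.0024); rel(p-.05*D,RG); print(bot.observe()['qpos'])
E
```

```text
clock: 17.82
position: [0.5953, 0.0059, 0.4777]
tool_rot: [-2.44, -0.002, -0.025]
force: [0.2, 0.0, -0.8]
grip_width: 0.0427
finger_force: 0.0
clock: 19.08
position: [0.4548, -0.3795, 0.4416]
tool_rot: [-2.445, -0.001, -0.024]
force: [0.7, -0.0, -0.3]
grip_width: 0.0428
finger_force: 0.0
turn rv [ 0.002 -0.001  0.   ] deg 0.1073529340562901 | shift cm in target frame [ 0.09 -0.43  7.08] now frame [ 0.09 -0.44  7.08] world [ 0.0021  0.0488 -0.0514]
[ 0.85263807  0.58088621 -0.2016728   1.49485169 -0.4341893   1.5273237
 -0.81505223]
```

```bash
python3 -m creep '[[[0,0.09,-0.43,3.5,0,0,0],[0,0,0,3.58,0,0,0],[0,0,0,0,0,0,0],[0,0,0,0,0,0,0]]]'
python3 - <<'E'
from h import *
p=tcp_g(-.104,-.030,-.0024); rel(p,RG); overhang()
f=grab('top');g=grab('side')
a=cv2.resize(f['image'][170:290,270:350],(400,600),interpolation=2); b=cv2.resize(g['image'][150:280,130:230+0],(400,520),interpolation=2)
cv2.imwrite('pics/g5.png',np.hstack([a,np.vstack([b,np.zeros((80,400,3),np.uint8)])]))
E
```

```text
clock: 19.58
position: [0.4572, -0.3308, 0.3911]
tool_rot: [-2.446, -0.002, -0.023]
force: [-0.2, -0.7, 0.4]
grip_width: 0.0424
finger_force: 0.0
turn rv [ 0.003 -0.001  0.001] deg 0.1858356175346631 | shift cm in target frame [-0.03  0.05  5.08] now frame [-0.04  0.04  5.08] world [ 0.0004  0.0322 -0.0392]
end S med -138.2 slope [-3.06072475e-03 -1.38140063e+02]
middle stop end S [53.10570721 76.00391829]
```

View pics/g5.png

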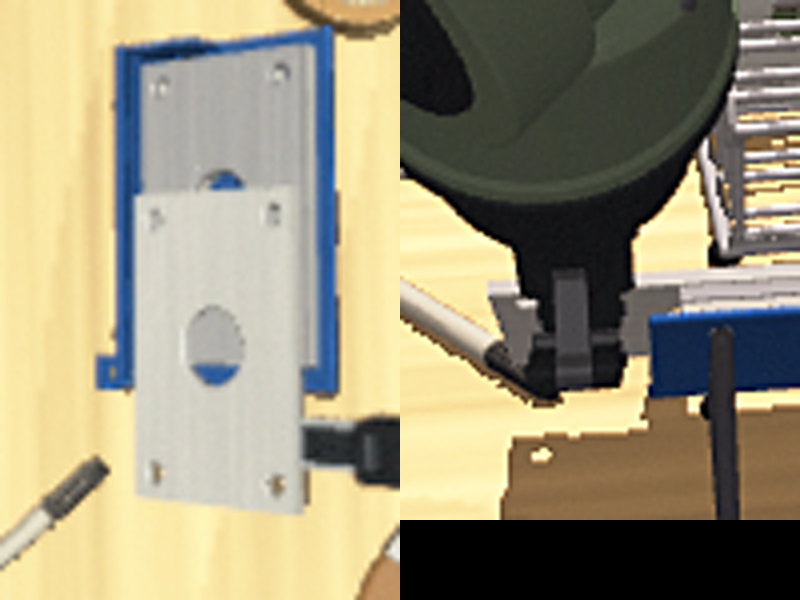

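The finger is aligned with the overhang (top crop (330,450)) and clear of the stand's end (v≈390). I advance and pinch.

```bash
python3 -m creep '[[[0,-0.03,0.04,2.5,0,0,0],[0,0,0,2.58,0,0,0],[0,0,0,0,0,0,0],[0,0,0,0,0,0,0]]]'
python3 -m creep '[[[-1,0,0,0,0,0,0],[-1,0,0,0,0,0,0],[-1,0,0,0,0,0,0],[-1,0,0,0,0,0,0],[-1,0,0,0,0,0,0],[-1,0,0,0,0,0,0]]]' 100
python3 -c "
from h import *
overhang(); p=tcp_g(-.104,-.030,-.0024); rel(p,RG)"
```

```text
clock: 20.23
position: [0.4575, -0.2995, 0.352]
tool_rot: [-2.446, -0.002, -0.024]
force: [0.5, 0.1, -0.1]
grip_width: 0.0426
finger_force: 0.0
clock: 20.98
position: [0.4575, -0.2988, 0.3519]
tool_rot: [-2.445, -0.002, -0.024]
force: [0.2, -1.5, 6.1]
grip_width: 0.0045
finger_force: 98.2
end S med -137.8 slope [ 9.68866032e-03 -1.37776190e+02]
middle stop end S [52.90219129 76.08101693]
turn rv [ 0.002 -0.001  0.001] deg 0.16253866033694273 | shift cm in target frame [ 0.01 -0.02  0.02] now frame [ 0.01 -0.02  0.02] world [ 0.0001  0.0002 -0.    ]
```

```bash
python3 -m creep '[[[-1,0,-0.32,-0.38,0,0,0],[-1,0,-0.64,-0.77,0,0,0],[-1,0,-0.96,-1.15,0,0,0],[-1,0,-1.3,-1.53,0,0,0],[-1,0,-1.3,-1.53,0,0,0],[-1,0,-1.3,-1.53,0,0,0],[-1,0,-1.3,-1.53,0,0,0],[-1,0,-1.3,-1.53,0,0,0],[-1,0,-1.3,-1.53,0,0,0],[-1,0,0,0,0,0,0]]]'
python3 - <<'E'
from h import *
f=grab('top');g=grab('side')
a=cv2.resize(f['image'][160:290,250:350],(400,520),interpolation=2); b=cv2.resize(g['image'][100:290,120:266],(400,520),interpolation=2)
cv2.imwrite('pics/l6.png',np.hstack([a,b]))
E
```

```text
clock: 22.28
position: [0.4573, -0.2976, 0.503]
tool_rot: [-2.446, -0.003, -0.024]
force: [1.3, 0.0, -1.7]
grip_width: 0.0044
finger_force: 98.0
```

View pics/l6.png

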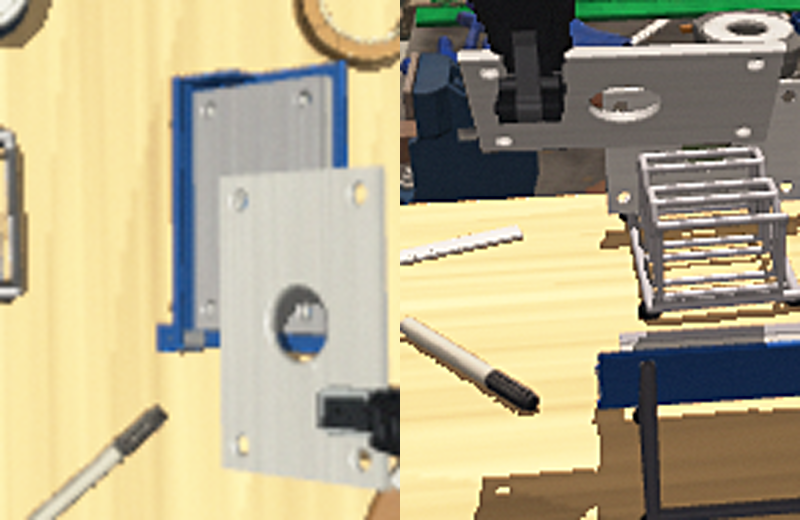

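The plate hangs in the fingers, level by eye: top edge in the side crop runs (465,52)–(785,55). The middle and back plates stay on the stand. I measure the plate in the tool frame and plan the turn.

```bash
cat >> h.py <<'E'
YR=.034; RR=ori(np.array([np.cos(YR),np.sin(YR),0]),np.array([0,0,-1.]))
E
python3 - <<'E'
from h import *
p,R=cur()
f=grab('top'); W=cloud(f); hsv=cv2.cvtColor(f['image'],cv2.COLOR_BGR2HSV); M=R.as_matrix(); Q=(W-p)@M*1000
m=(abs(Q[...,0])<160)&(abs(Q[...,1]+3)<9)&(Q[...,2]>125)&(Q[...,2]<260)&(hsv[...,1]<50)&(hsv[...,2]>140)
c=Q[m]; k=np.polyfit(c[:,0],c[:,1],1); print(m.sum(),'y',np.median(c[:,1]),'slope y/x',k[0],'y/z',np.polyfit(c[:,2],c[:,1],1)[0])
y0=np.median(c[:,1]); pl=p+M[:,1]*y0/1000; v,u=np.mgrid[:384,:512]
def edge(ax):
    e=[]
    key=u if ax=='x' else v; oth=v if ax=='x' else u
    for q in np.unique(key[m]):
        r=oth[m][key[m]==q]
        if len(r)<15: continue
        for t in (r.min()-.5,r.max()+.5):
            uv=[[q,t]] if ax=='x' else [[t,q]]
            e.append((onplane(f,uv,pl,M[:,1])[0]-p)@M*1000)
    return np.array(e)
e=edge('x'); a,b=e[::2],e[1::2]
print('x ends',np.median(a[:,0]),np.median(b[:,0]),'slopes dx/dz',np.polyfit(a[4:-4,2],a[4:-4,0],1)[0],np.polyfit(b[4:-4,2],b[4:-4,0],1)[0])
e=edge('z'); a,b=e[::2],e[1::2]; print('z ends',np.median(a[:,2]),np.median(b[:,2]),'dz/dx low',np.polyfit(a[4:-4,0],a[4:-4,2],1)[0])
tgt=np.array([.568,-.0091,.50]); rel(tgt,RR)
E
```

```text
2762 y -2.8482434818133457 slope y/x 0.0028041375066525593 y/z 0.002509324214066865
x ends 115.27332311910797 -34.04080145573491 slopes dx/dz -0.0017479766519108192 -0.0028255915774052847
z ends 239.51980241482306 137.6936780415315 dz/dx low -0.00628470208017031
turn rv [-0.697 -0.02  -0.055] deg 40.06191693549419 | shift cm in target frame [ 12.06 -28.46   0.09] now frame [ 10.4  -22.26  18.75] world [ 0.1109  0.2885 -0.0009]
```

```bash
python3 -m creep '[[[-1,0,-1.9,-2.3,0,0,0],[-1,0,0,0,-0.174,-0.005,-0.0138],[-1,0,0,0,-0.174,-0.005,-0.0138],[-1,0,0,0,-0.174,-0.005,-0.0138],[-1,0,0,0,-0.174,-0.005,-0.0138],[-1,0,0,0,0,0,0]]]'
python3 -c "
from h import *
rel(np.array([.5274,-.0105,.49]),RR)"
```

```text
clock: 23.18
position: [0.4574, -0.2966, 0.5312]
tool_rot: [-3.14, -0.0, 0.036]
force: [-1.0, 0.4, -1.4]
grip_width: 0.0047
finger_force: 98.2
turn rv [-0.001 -0.     0.002] deg 0.13695980122829327 | shift cm in target frame [  7.97 -28.36   4.12] now frame [  8.03 -28.34   4.15] world [ 0.07    0.2861 -0.0412]
```

```bash
python3 -m creep '[[[-1,1,-3.54,0,0,0,0],[-1,1,-3.54,0,0,0,0],[-1,1,-3.54,0,0,0,0],[-1,1,-3.54,0,0,0,0],[-1,1,-3.54,0,0,0,0],[-1,1,-3.54,0,0,0,0],[-1,1,-3.54,0,0,0,0],[-1,1,-3.54,0,0,0,0],[-1,0,0,2,0,0,0],[-1,0,0,2,0,0,0],[-1,0,0,0,0,0,0],[-1,0,0,0,0,0,0]]]'
python3 - <<'E'
from h import *
rel(np.array([.5274,-.0105,.46]),RR)
g=grab('side'); W=cloud(g); p,R=cur(); Q=(W-p)@R.as_matrix()*1000
m=(abs(Q[...,0]-40)<90)&(abs(Q[...,1])<10)&(Q[...,2]>130)&(Q[...,2]<250); c=Q[m]
print(m.sum(),'y',np.median(c[:,1]),'dy/dx,dz',np.linalg.lstsq(np.c_[c[:,0],c[:,2],np.ones(len(c))],c[:,1],rcond=None)[0],'x',np.percentile(c[:,0],[0.5,99.5]),'z',np.percentile(c[:,2],[.5,99.5]))
cv2.imwrite('pics/r7.png',cv2.resize(g['image'][70:260,150:340],(600,600),interpolation=2))
E
```

```text
clock: 24.68
position: [0.5278, -0.0124, 0.4919]
tool_rot: [-3.14, 0.0, 0.033]
force: [-0.4, 0.3, -0.9]
grip_width: 0.0047
finger_force: 98.2
turn rv [-0.002  0.    -0.001] deg 0.12919743173527407 | shift cm in target frame [-0.03 -0.19  3.19] now frame [-0.03 -0.18  3.19] world [-0.0004  0.0019 -0.0319]
4151 y 1.553869335843497 dy/dx,dz [-0.00494289 -0.00450376  2.71838861] x [-33.84674444 114.9584598 ] z [142.73790483 242.77313374]
```

View pics/r7.png

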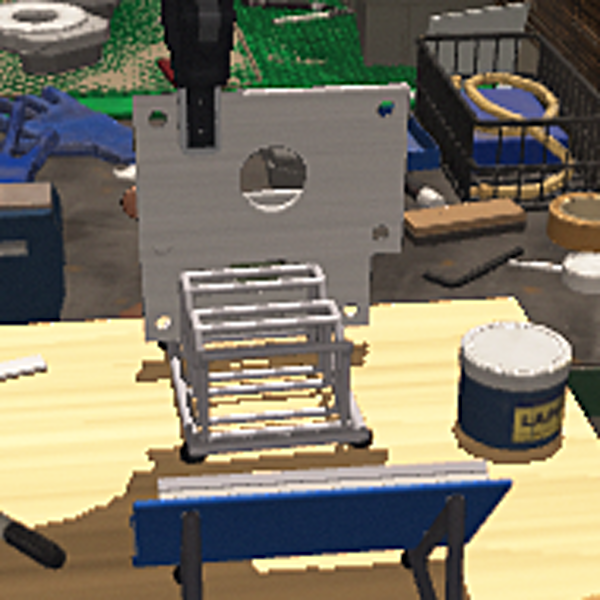

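```bash
python3 -m creep '[[[-1,-0.03,-0.19,0,0,0,0],[-1,0,0,2,0,0,0],[-1,0,0,2,0,0,0],[-1,0,0,1.5,0,0,0],[-1,0,0,0,0,0,0],[-1,0,0,0,0,0,0]]]'|grep -E "pos|^force"
python3 -m creep '[[[-1,0,0,1,0,0,0],[-1,0,0,1,0,0,0],[-1,0,0,1,0,0,0],[-1,0,0,0,0,0,0],[-1,0,0,0,0,0,0]]]'|grep -E "pos|^force"
python3 -c "
from h import *
rel(np.array([.5274,-.0105,.3855]),RR); print(bot.observe()['moment'])"
```

```text
position: [0.5275, -0.0101, 0.4372]
force: [0.8, 0.2, -2.6]
position: [0.5274, -0.0101, 0.4066]
force: [0.3, 0.6, -1.7]
turn rv [-0.    -0.001 -0.   ] deg 0.056921246418139185 | shift cm in target frame [-0.    0.04  2.11] now frame [-0.    0.04  2.11] world [ 0.     -0.0004 -0.0211]
[-0.00724131  0.04134016  0.05041669]
```

No lateral contact so far. I continue down and feel for the runners.

```bash
python3 -m creep '[[[-1,0,0,0.8,0,0,0],[-1,0,0,0.8,0,0,0],[-1,0,0,0,0,0,0],[-1,0,0,0,0,0,0]]]'|grep -E "pos|^force"
python3 -m creep '[[[-1,0,0,0.2,0,0,0],[-1,0,0,0,0,0,0],[-1,0,0,0,0,0,0]]]'|grep -E "pos|^force"
python3 -m creep '[[[-1,0,0,0.15,0,0,0],[-1,0,0,0,0,0,0],[-1,0,0,0,0,0,0]]]'|grep -E "pos|^force"
python3 -m creep '[[[-1,0,0,0.1,0,0,0],[-1,0,0,0,0,0,0],[-1,0,0,0,0,0,0]]]'|grep -E "pos|^force"
```

```text
position: [0.5274, -0.0101, 0.3905]
force: [0.1, 0.7, -1.7]
position: [0.5274, -0.0101, 0.3887]
force: [0.9, 0.3, 0.5]
position: [0.5277, -0.01, 0.3882]
force: [-4.1, -0.8, 18.5]
position: [0.5278, -0.01, 0.388]
force: [-6.3, -0.8, 31.0]
```

```bash
python3 -m creep '[[[-1,0,0,-0.2,0,0,0],[-1,0,0,0,0,0,0],[-1,0,0,0,0,0,0]]]'|grep -E "pos|^force"
python3 - <<'E'
from h import *
g=grab('side'); W=cloud(g); hs=cv2.cvtColor(g['image'],cv2.COLOR_BGR2HSV)
m=(W[...,0]>.48)&(W[...,0]<.66)&(abs(W[...,1]+.01)<.018)&(W[...,2]>.14)&(W[...,2]<.27)
v,u=np.mgrid[:384,:512]
for x in (.515,.535,.575,.60,.62,.635):
    k=m&(abs(W[...,0]-x)<.004); q=W[k]; print(x,len(q),np.round(np.sort(q[:,2])[-3:],4),'y@top',np.round(q[q[:,2]>q[:,2].max()-.01][:,1].mean(),4))
m=(W[...,1]>.08)&(W[...,1]<.11)&(W[...,2]>.2)&(W[...,2]<.27)&(W[...,0]>.49)&(W[...,0]<.65); print('racked top',np.sort(W[m][:,2])[-8:] if m.any() else None)
cv2.imwrite('pics/r8.png',cv2.resize(g['image'][100:250,160:340],(720,600),interpolation=2))
E
```

```text
position: [0.5275, -0.0101, 0.3885]
force: [-1.7, 0.2, 10.0]
0.515 248 [0.2644 0.2671 0.2689] y@top -0.0136
0.535 216 [0.2495 0.2519 0.2526] y@top -0.0236
0.575 165 [0.245  0.2452 0.2462] y@top -0.0101
0.6 212 [0.2457 0.2457 0.2457] y@top -0.0093
0.62 223 [0.2458 0.2461 0.2464] y@top -0.0085
0.635 186 [0.2455 0.2457 0.2458] y@top -0.0078
racked top [0.24611647 0.24612006 0.24615588 0.24621556 0.24625149 0.24638286
 0.24663465 0.24692606]
```

View pics/r8.png

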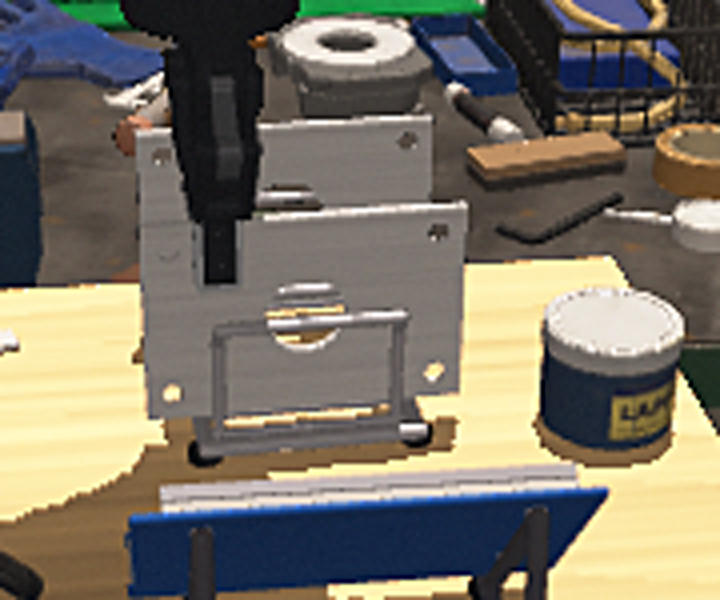

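The plate sits in slot a with its top edge at z≈0.246 (crop (360,210)), the same height as the racked plate. I release it and withdraw.

```bash
python3 -m creep '[[[-1,0,0,-0.05,0,0,0],[-0.8,0,0,0,0,0,0],[-0.5,0,0,0,0,0,0],[-0.5,0,0,0,0,0,0],[-0.5,0,0,0,0,0,0],[-0.5,0,0,0,0,0,0],[-0.5,0,0,-0.5,0,0,0],[-0.5,0,0,-2,0,0,0],[-0.5,0,0,-4,0,0,0],[-0.5,0,0,-5,0,0,0],[-0.5,0,0,-5,0,0,0],[-0.5,0,0,0,0,0,0]]]'
python3 -m creep '[[[-0.5,-5,0,0,0,0,0],[-0.5,-5,0,0,0,0,0],[-0.5,-5,0,0,0,0,0],[-0.5,0,0,0,0,0,0],[-0.5,0,0,0,0,0,0],[-0.5,0,0,0,0,0,0],[-0.5,0,0,0,0,0,0],[-0.5,0,0,0,0,0,0]]]'
python3 - <<'E'
from h import *
g=grab('side');f=grab('top')
cv2.imwrite('pics/z9.png',np.hstack([cv2.resize(g['image'][100:250,160:340],(400,333),interpolation=2),cv2.resize(f['image'][130:280,170:350],(400,333),interpolation=2)]))
E
```

```text
clock: 29.65
position: [0.5272, -0.01, 0.5573]
tool_rot: [-3.142, -0.007, 0.034]
force: [0.1, 0.1, -0.3]
grip_width: 0.0216
finger_force: 0.0
clock: 30.65
position: [0.3776, -0.0152, 0.5532]
tool_rot: [-3.141, -0.0, 0.034]
force: [-0.1, 0.4, 0.1]
grip_width: 0.0217
finger_force: 0.0
```

View pics/z9.png

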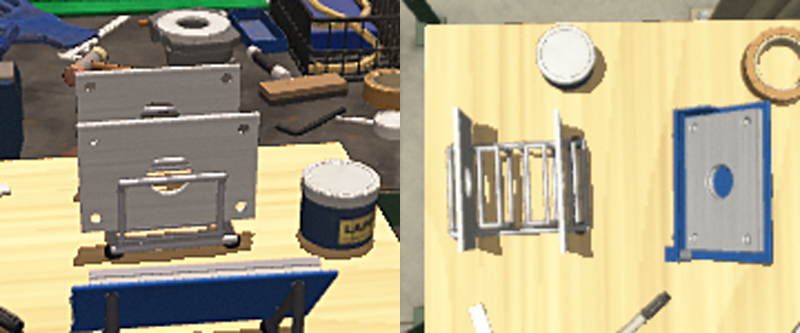

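The plate stands upright in slot a (side crop (165,170), top crop (560,180)). The two other plates are still on the stand with their bores aligned, and the tin has not moved.

```bash
python3 -c "
from workcell import bot
print(bot.job_done())"
```

```text
the job is handed in; nothing more can be done
None
```

The front plate now stands upright on the runners in slot a, level with the racked plate; the other plates and the oil tin stayed put, and I handed the job in at about 31 s, though a failed early try at catching the plate's bore pressed a fingertip on its face with about 49 N.

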